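# Take up a drum brake's star wheel until the shoe is snug

## Task

Take the brake adjusting tool out of its wooden block, put its blade down through the narrow slot in the backing plate of the cut-away drum brake and push the star wheel round tooth by tooth, in the direction that moves the shoe out, until the shoe is snug on the drum: the wheel gives no further under a firm steady push of about 12 N held for half a second. Never load the brake with more than 25 N, turn the wheel only with the tool and do not touch it with the fingers. Then stand the tool back fully home in its block, let go, and leave everything else on the bench alone.

Things in the scene. Friction and masses are not known exactly. Their poses are not given: they have to be found in the camera images.
- brake: cut-away teaching model of a drum brake, fixed to the bench (place and heading vary). Origin: on the bench under the slot's centre. Grey steel backing plate 100 mm (x) by 120 mm (y), 4 mm thick, lies level, upper face 104 mm above the bench, on a closed housing; on its +x side stand the curved brown-lined shoe and, outside it, a piece of dark drum wall 74 mm high
- slot (a point): centre of the slot in the backing plate, at the plate's upper face; axes as the brake's. The slot is 28 mm long along the brake's y and 14 mm wide along its x. Pushing the top of the star wheel in the brake's +y direction advances it (shoe outwards). The slot lets the blade turn the wheel about one tooth a stroke: then lift out, go back and enter the next gap
- axle (a point): centre of the steel star wheel, 36 mm under the slot's centre; its axle lies along the brake's x. 10 teeth, 60 mm across the tips (they pass 2 mm under the plate's lower face), each a radial bar 4 mm thick and 9 mm wide (along x) on a hub 30 mm across and 14 mm wide. A blade 18 mm below the plate's upper face clears the hub by 3 mm
- star_wheel (a joint): turn of the star wheel, rad, growing as it is advanced. At value j the teeth stand at angles j + 0.628 k from straight up, leaning towards the brake's +y. It turns stiffly (2 to 5 N at the teeth) and stays where it is left. Its stop (shoe on drum) is to be found by feel, 1 to 2.2 rad beyond the start; the stop is hard
- lining (a point): middle of the shoe lining's outer face, 68 mm above the bench. It moves along the brake's +x, 2.5 mm for each tooth of the wheel, until it is on the drum wall
- drum_wall (a point): middle of the inner face of the drum wall, straight beyond the lining, 110 mm from the axle along the brake's x
- tool_grip (a point): the adjusting tool, upright: centre of its black handle, a bar 22 mm (tool's x) by 20 mm (tool's y) by 60 mm high, 120 g in all. The steel blade below, on the same centre line, is 9 mm (x) by 4 mm (y) and 34 mm long. It starts in the block, with the block's heading to within 0.04 rad. To push the wheel, the tool's y goes along the brake's y
- tool_tip (a point): end of the tool's blade, 64 mm under the handle's centre
- block_hole0 (a point): centre of the mouth of the pocket in the wooden block, in its top face, 45 mm above the bench; axes as the block's. Pocket 15 mm (x) by 10 mm (y), 38 mm deep, 3 mm chamfer; the block is fixed, 75 x 65 x 45 mm (place and heading vary). With the tool home the handle's foot rests on the block's top, the handle's centre 30 mm above it
- tin: bystander: open aluminium tin cup, 52 mm across, 50 mm high; not to be disturbed
- wrench: bystander: steel wrench lying on the table; not to be disturbed
- glue: bystander: white glue bottle, 52 mm across, 130 mm high; not to be disturbed
- paint_pot: bystander: paint jar, 72 mm across, 80 mm high; not to be disturbed
- hammer: bystander: hammer lying on the table; not to be disturbed
- tape_core: bystander: cardboard disc, 64 mm across, 25 mm high; not to be disturbed
- sanding_block: bystander: cork sanding block 90 x 50 x 30 mm; not to be disturbed
Things that resemble listed ones, but are neither listed nor needed, are in the scene too. Leave any yellow look-alike of the part that bears block_hole0 alone.

How it is judged:
By the outcome, as a careful person would: the job done as asked, in the order asked, and still so for the second after the job is handed in, with the robot touching nothing.
It also fails if it takes over 72 s, if anything falls off the work surface, if the arm or the gripper's body presses on something with over 40 N, if the wrist force passes 120 N, or if a joint passes its speed limit or range.

## Robot

A 6-joint arm with a two-finger parallel gripper is mounted at the origin on the work surface. World frame = base frame: x ahead of the robot, y to its left, z up, the work surface at z = 0. Lengths are in m, angles in degrees, forces in N, time in s.
With the tool pointing down it reaches from about 0.275 to 0.825 m from the base axis. Payload 5.2 kg.
Tool frame: the origin (TCP) lies at the very end of the fingers, on their centre line; the grasp point (between the pads) lies 19 mm behind it (bot.pinch_z is the distance from the TCP to the grasp point, in m); z points along the fingers, y is the direction in which the jaws open and shut (so a half turn about z gives the same grasp; the last joint's range is limited). The gripper opens to 93 mm and grips with 3 to 60 N. Pads are 15 mm wide; open, the fingers measure 128 mm over their backs; the gripper's body (75 mm by 188 mm) begins 65 mm behind the grasp point.
Start: joints at [51.692, 14.817, 87.949, -0, 77.235, -11.62], TCP at [0.247, 0.491, 0.219] pointing down, gripper open.
Joint ranges: [-179.93, 179.93], [-52.35, 119.4], [10.71, 147.94], [-69.91, 249.91], [12.55, 155.21], [-178.61, 178.61]. Speed limits (degrees/s): [147.25, 147.25, 180, 180, 180, 180].

## Interface

Orientations are given as a 3x3 rotation matrix whose columns are the frame's x, y, z axes.
In Python, from cell import bot gives the robot as it stands. The module is installed in compiled form; this text tells all that it offers.
- The arm moves only by the tool apply_moves, never from a script. Its argument "commands" is a list of rows, each a list of 3 entries, a list of its own where there are three numbers: the turn, a rotation vector about the tool's x, y, z in degrees, then the shift along the tool's x, y, z in mm, then the closure, from 0 (fully open) to 1 (shut). In form: [[[rx, ry, rz], [tx, ty, tz], fingers], ...]. A call has 1 to 10 rows; each row is the pose to reach, as a shift and turn from the pose commanded when the call began, along the tool's axes at that moment; what a row does not reach only later rows make up. A row lasts 1/10 s, in which the tool goes at most 50 mm and 8.59 degrees, less where a joint would pass 70% of its speed; a pose out of reach is approached as far as the arm can. A call with a gripper value outside its range is refused whole. The fingers move at their own pace and stop on an object; "newtons" is the grip in N (left out, the last holds). Time passes only in rows, so rows that repeat a pose let the fingers close. It gives the time, the measured TCP pose, the force and the opening at its end, in the units of the state.
- bot.observe(): the state, without advancing time (a new reading comes with each control period).
- bot.capture(name): name is "scene" or "top" or "wrist"; returns the picture (400x640x3 uint8, red, green, blue); there is no depth.
- bot.camera_params(name): a dict with "K" (3x3 intrinsics, pixels), "D" ([k1, k2, p1, p2, k3] as OpenCV has them; the pictures are not rectified), "R" (3x3) and "t" (3): a world point X has camera coordinates R X + t. Camera axes: x right, y down, z forward; pixel columns grow to the right and rows downward; lengths in m; the calibration is good to about 2 mm. A picture is of the moment at which its call begins: read the wrist's pose just before it. camera_params takes no time and is no camera call; for the wrist camera it gives the pose at the moment of the call.
- bot.sign_off(): hands the job in, once; it reports no verdict.
The state is a dict: "clock": time; "q": joint angles; "dq": joint speeds; "tau": joint torques, N m; "eef_pos": TCP position; "eef_rot": TCP orientation; "ft_force": force on the tool from outside, world axes, zero at the start; "wrist_torque": the same for the moment, N m; "opening": finger opening in m.
Only numpy, scipy, OpenCV 4.12 (cv2) and the standard library are available. Lean on these libraries where they do the work, as an engineer would, in place of code of your own. Each camera call takes 0.05 s, during which the arm holds its last target.

## Working session

There is one attempt and no reset: what is moved stays moved. The work goes in short steps, Python scripts to look and compute and a tool call to move; the robot and the scene stay as the last step left them, time stands still between calls to the robot, and variables do not carry over. Pictures are saved under pics/ and viewed, and the job is handed in when it is done.

Besides the shell and the picture viewer there is one more tool, called after "Emit:" in YAML: its name, and indented under it one key for each argument. apply_moves: Moves the arm, as the interface text tells. Its arguments: {"type":"object","properties":{"commands":{"type":"array","items":{"type":"array"}},"newtons":{"type":"number"}},"required":["commands"]}

```bash
mkdir -p pics; cat > h.py <<'E'
from cell import bot
import cv2, numpy as np
def snap(cam,name):
    p=bot.camera_params(cam); im=bot.capture(cam)[:,:,::-1].copy()
    cv2.imwrite(f'pics/{name}.png',im); np.savez(f'pics/{name}.npz',**{k:np.array(p[k]) for k in 'KDRt'})
    return im
def cam(name): return dict(np.load(f'pics/{name}.npz'))
def ray(name,uv):
    c=cam(name); n=cv2.undistortPoints(np.array([[uv]],float),c['K'],c['D'])[0,0]
    d=c['R'].T@np.array([n[0],n[1],1]); o=-c['R'].T@c['t']; return o,d
def onz(name,uv,z):
    o,d=ray(name,uv); return o+d*(z-o[2])/d[2]
def proj(name,X):
    c=cam(name); r,_=cv2.Rodrigues(c['R']); return cv2.projectPoints(np.atleast_2d(np.array(X,float)),r,c['t'],c['K'],c['D'])[0][:,0]
def crop(name,x0,y0,w,h,s,out):
    im=cv2.imread(f'pics/{name}.png')[y0:y0+h,x0:x0+w]
    cv2.imwrite(f'pics/{out}.png',cv2.resize(im,None,fx=s,fy=s,interpolation=cv2.INTER_CUBIC))
E
python3 - <<'E'
from h import *
snap('scene','scene0');snap('top','top0');snap('wrist','wrist0')
o=bot.observe();print(o['clock'],o['eef_pos'],o['eef_rot'],o['ft_force'],o['opening'])
E
```

```text
0.15 [0.2467533  0.49111717 0.21802857] [[-8.93461290e-01  4.49139442e-01 -8.28008887e-04]
 [ 4.49140125e-01  8.93460712e-01 -1.05069440e-03]
 [ 2.67885113e-04 -1.31064679e-03 -9.99999105e-01]] [-0.35102664 -0.57216498  0.54413686] 0.09261935562038459
```

View pics/scene0.png

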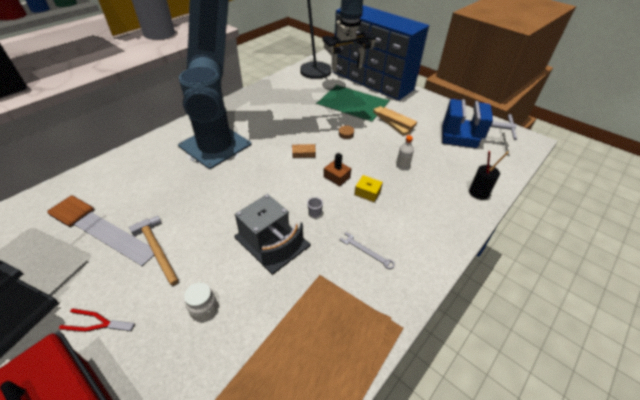

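View pics/top0.png

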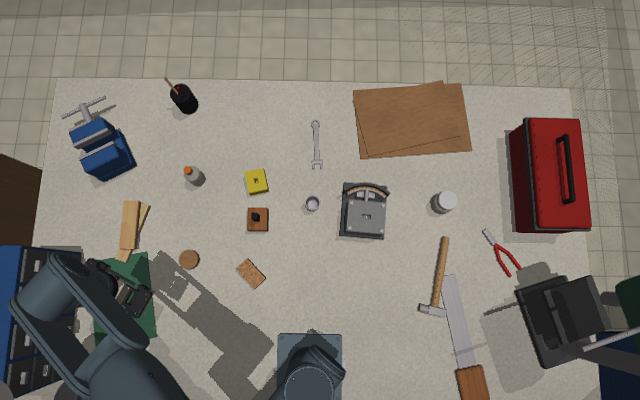

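View pics/wrist0.png

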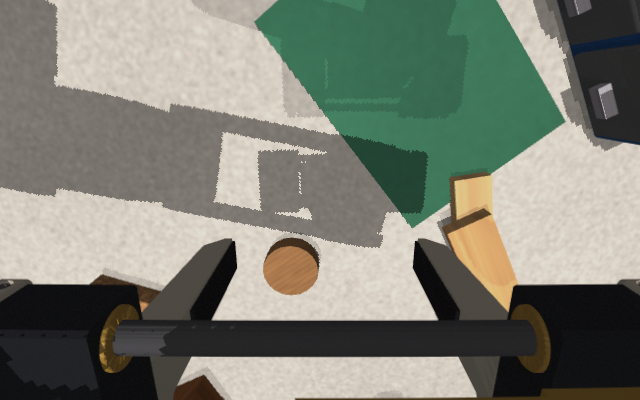

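```bash
python3 - <<'E'
from h import *
crop('top0',325,165,80,90,7,'c1');crop('top0',225,155,70,90,7,'c2')
c=cam('wrist0');print(c['K'],c['R'],c['t'])
print(onz('top0',(366,216),.104),onz('top0',(257,217),.1),onz('top0',(257,183),.045))
E
```

```text
[[349.61766574   0.         324.50452713]
 [  0.         349.61766574 197.50223931]
 [  0.           0.           1.        ]] [[ 4.49123227e-01  8.93469496e-01 -7.65936617e-04]
 [ 8.54007038e-01 -4.29034228e-01  2.94281517e-01]
 [ 2.62602945e-01 -1.32822780e-01 -9.55718474e-01]] [-0.55013241 -0.03426515  0.39146143]
[ 0.4740468  -0.16924707  0.104     ] [0.46515426 0.17354211 0.1       ] [0.58737601 0.18615685 0.045     ]
```

View pics/c1.png

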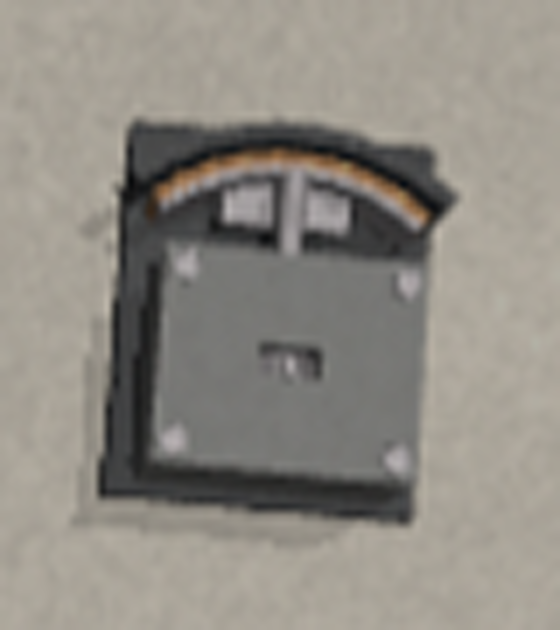

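View pics/c2.png

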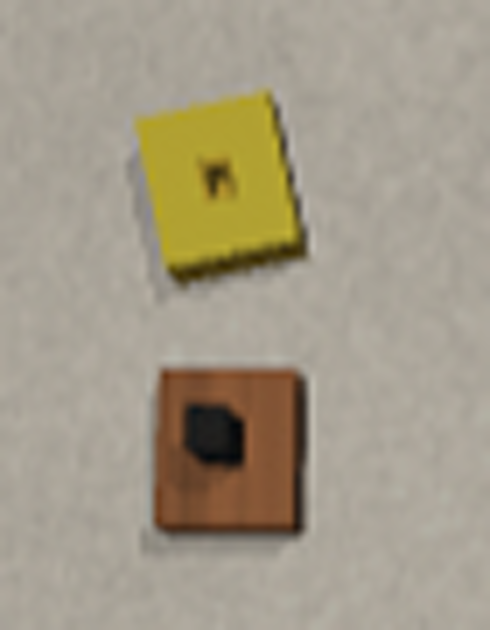

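Emit:
apply_moves:
  commands:
    - [[0,0,-26.7],[-337,-185,-30],0]
    - [[0,0,-26.7],[-337,-185,-30],0]
    - [[0,0,-26.7],[-337,-185,-30],0]
    - [[0,0,-26.7],[-337,-185,-30],0]
    - [[0,0,-26.7],[-337,-185,-30],0]
    - [[0,0,-26.7],[-337,-185,-30],0]
    - [[0,0,-26.7],[-337,-185,-30],0]
    - [[0,0,-26.7],[-337,-185,-30],0]
    - [[0,0,-26.7],[-337,-185,-30],0]
    - [[0,0,-26.7],[-337,-185,-30],0]

```text
clock: 1.15
eef_pos: [0.4653, 0.1737, 0.2483]
eef_rot: [[-1.0, 0.003, -0.001], [0.003, 1.0, 0.0], [0.001, 0.0, -1.0]]
ft_force: [0.1, 0.2, -0.5]
opening: 0.0927
```

```bash
python3 - <<'E'
from h import *
o=bot.observe();print(o['clock'],o['eef_pos'],o['eef_rot'],o['ft_force'],o['q'],abs(np.array(o['dq'])).max())
snap('wrist','w1')
E
```

```text
1.15 [0.46533064 0.17373424 0.24825999] [[-9.99994464e-01  3.15998047e-03 -1.04260273e-03]
 [ 3.15970640e-03  9.99994973e-01  2.64416100e-04]
 [ 1.04343304e-03  2.61120317e-04 -9.99999422e-01]] [ 0.09549716  0.15197866 -0.53468612] [ 7.56670117e+00  8.20770300e+00  9.21102110e+01  2.32560799e-02
  7.97393085e+01 -8.22564068e+01] 3.089819164755509
```

View pics/w1.png

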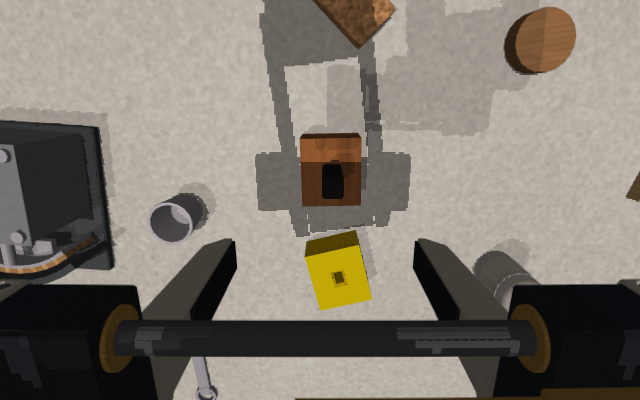

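```bash
python3 - <<'E'
from h import *
crop('w1',285,125,95,90,8,'c3')
E
```

```text
(no output)
```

View pics/c3.png

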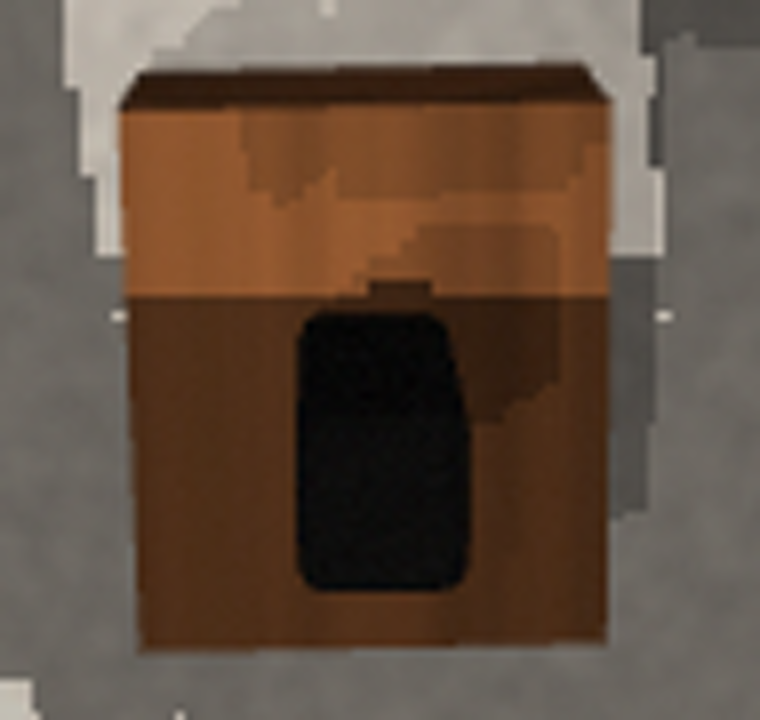

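```bash
cat >> h.py <<'E'
def full(x0,y0,s,pts): return (np.array(pts,float)+.5)/s-.5+np.array([x0,y0])
def box(x,y,yaw,lx,ly,z0,z1):
    c,s=np.cos(yaw),np.sin(yaw)
    return np.array([[x+c*a*lx/2-s*b*ly/2,y+s*a*lx/2+c*b*ly/2,z] for z in(z0,z1) for a,b in((-1,-1),(-1,1),(1,1),(1,-1))])
E
python3 - <<'E'
from h import *
from scipy.optimize import least_squares
P=full(285,125,8,[(120,110),(608,102),(605,645),(138,652)])
W=np.array([onz('w1',p,.045) for p in P]);print(W.round(4));print(W.mean(0))
for i in range(4):
  d=W[(i+1)%4]-W[i];print(np.linalg.norm(d),np.degrees(np.arctan2(d[1],d[0])))
# handle silhouette extents
def ext(v):
    b=proj('w1',box(v[0],v[1],v[2],.022,.020,.045,.105)); return b
b=ext([.465,.1735,0]); print(((b-[285,125]+.5)*8-.5).round(0))
E
```

```text
[[0.4318 0.1485 0.045 ]
 [0.4309 0.2126 0.045 ]
 [0.506  0.2142 0.045 ]
 [0.5068 0.1492 0.045 ]]
[0.46887869 0.18112243 0.045     ]
0.06408071489431882 90.75508593036058
0.07509306069611849 1.2202495753846505
0.06497016110731205 -89.2887489779641
0.07504140120187261 -179.45853326450413
[[236. 277.]
 [386. 276.]
 [385. 436.]
 [238. 437.]
 [221. 377.]
 [398. 376.]
 [397. 563.]
 [224. 563.]]
```

```bash
python3 - <<'E'
from h import *
im=cv2.resize(cv2.imread('pics/w1.png')[125:215,285:380],None,fx=8,fy=8,interpolation=cv2.INTER_CUBIC)
for v in [(.468,.182,.016)]:
    b=((proj('w1',box(*v,.022,.02,.045,.105))-[285,125]+.5)*8-.5).astype(int)
    for k in(0,4): cv2.polylines(im,[b[k:k+4].reshape(-1,1,2)],True,(0,255,255),1)
    for i in range(4): cv2.line(im,b[i].tolist(),b[i+4].tolist(),(0,255,0),1)
g=im.copy(); im=np.clip(im.astype(int)*2,0,255).astype(np.uint8)
cv2.imwrite('pics/c4.png',im)
E
```

```text
(no output)
```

View pics/c4.png

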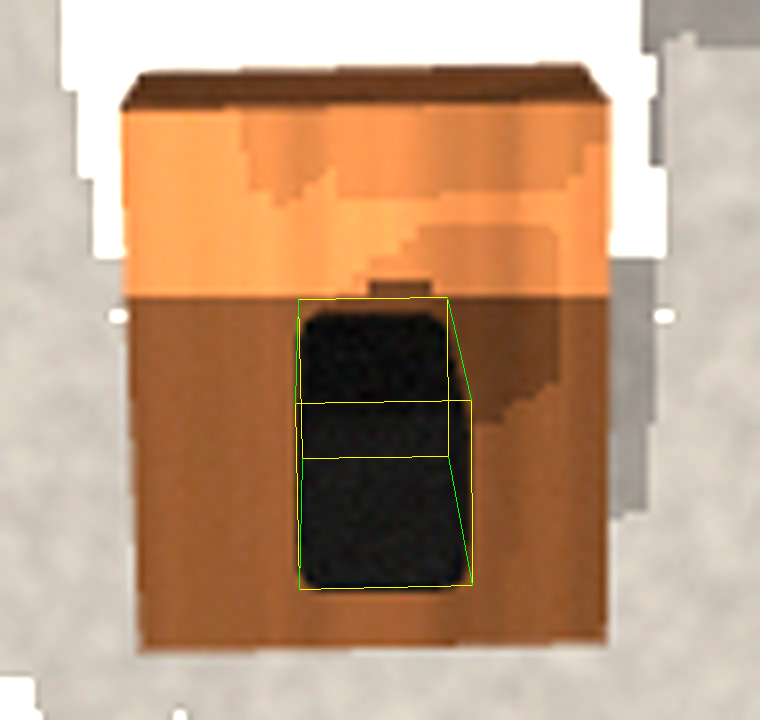

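Emit:
apply_moves:
  commands:
    - [[0,0,0],[-9,-343,0],0]
    - [[0,0,0],[-9,-343,0],0]
    - [[0,0,0],[-9,-343,0],0]
    - [[0,0,0],[-9,-343,0],0]
    - [[0,0,0],[-9,-343,0],0]
    - [[0,0,0],[-9,-343,0],0]
    - [[0,0,0],[-9,-343,0],0]
    - [[0,0,0],[-9,-343,0],0]
    - [[0,0,0],[-9,-343,0],0]

```text
clock: 2.1
eef_pos: [0.474, -0.167, 0.2482]
eef_rot: [[-1.0, -0.0, -0.001], [-0.0, 1.0, 0.001], [0.001, 0.001, -1.0]]
ft_force: [0.2, 0.4, -0.1]
opening: 0.093
```

```bash
python3 - <<'E'
from h import *
o=bot.observe();print(o['clock'],o['eef_pos'],o['ft_force'],abs(np.array(o['dq'])).max())
snap('wrist','w2')
E
```

```text
2.1 [ 0.47399948 -0.1669964   0.24818665] [ 0.24024983  0.37688171 -0.12608378] 1.8232226833467022
```

View pics/w2.png

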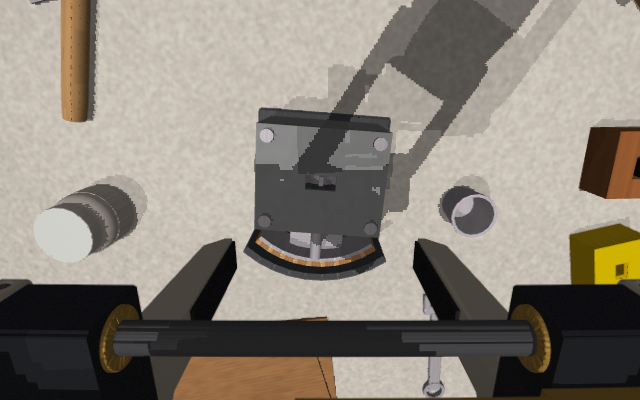

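```bash
python3 - <<'E'
from h import *
crop('w2',245,100,150,145,5,'c5')
im=cv2.imread('pics/w2.png')[165:205,290:350]
im=np.clip(cv2.resize(im,None,fx=13,fy=13,interpolation=cv2.INTER_CUBIC).astype(int)*2.5,0,255).astype(np.uint8);cv2.imwrite('pics/c6.png',im)
E
```

```text
(no output)
```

View pics/c5.png

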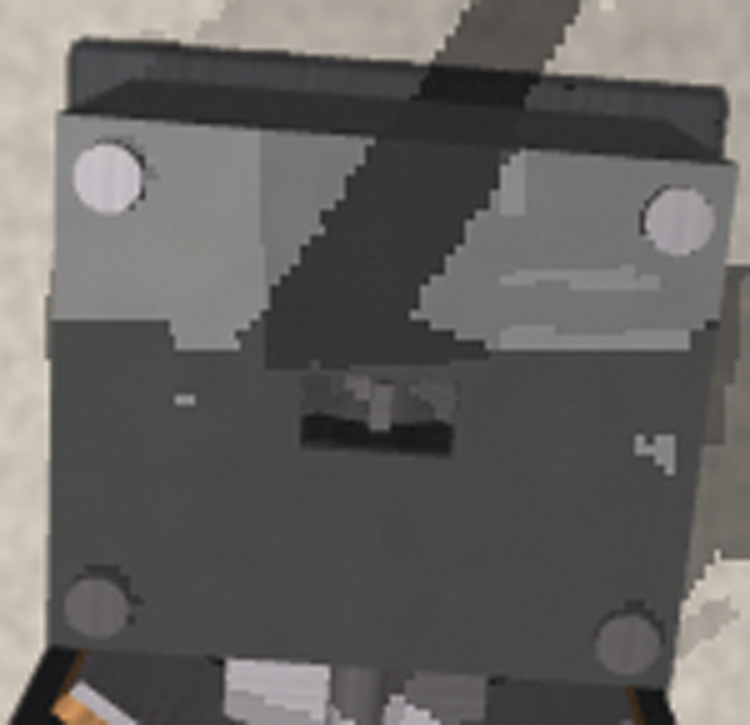

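View pics/c6.png

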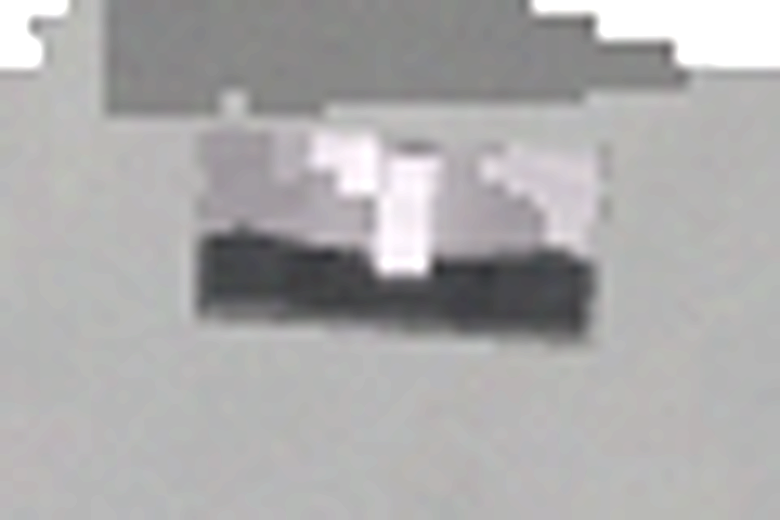

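```bash
python3 - <<'E'
from h import *
P=full(245,100,5,[(57,112),(737,165),(668,688),(48,648)])
W=np.array([onz('w2',p,.104) for p in P]);print(W.round(4));print(W.mean(0))
for i in range(4):
  d=W[(i+1)%4]-W[i];print(np.linalg.norm(d),np.degrees(np.arctan2(d[1],d[0])))
S=full(290,165,13,[(200,125),(600,140),(590,340),(197,315)])
W=np.array([onz('w2',p,.104) for p in S]);print(W.round(4));sc=W.mean(0);print(sc)
print(onz('w2',full(290,165,13,[(409,157)])[0],.098),onz('w2',full(290,165,13,[(403,272)])[0],.098),)
a=np.radians(-4.2)
im=cv2.resize(cv2.imread('pics/w2.png')[100:245,245:395],None,fx=5,fy=5,interpolation=cv2.INTER_CUBIC)
def dr(B,col):
    b=((proj('w2',B)-[245,100]+.5)*5-.5).astype(int).reshape(-1,1,2);cv2.polylines(im,[b],True,col,1)
X=.4742;Y=-.1677
dr(box(X,Y,a,.028*.5,.028,.104,.104)[:4],(0,255,0))
dr(box(X,Y,a,.1,.12,.104,.104)[:4],(0,255,0))
dr(box(X,Y,a,.009,.004,.098,.098)[:4],(0,0,255))
cv2.imwrite('pics/c7.png',im)
E
```

```text
[[ 0.4186 -0.2257  0.104 ]
 [ 0.4278 -0.1067  0.104 ]
 [ 0.5275 -0.1143  0.104 ]
 [ 0.5191 -0.2332  0.104 ]]
[ 0.47323996 -0.16996737  0.104     ]
0.11939421610247826 85.60543928110107
0.09998355512451819 -4.3821403811364
0.11913971860894325 -94.01207937888262
0.10077925676971031 175.7639597986222
[[ 0.4652 -0.1838  0.104 ]
 [ 0.4663 -0.1558  0.104 ]
 [ 0.4809 -0.1564  0.104 ]
 [ 0.479  -0.1843  0.104 ]]
[ 0.47287404 -0.17008052  0.104     ]
[ 0.46900526 -0.16926265  0.098     ] [ 0.47751336 -0.16971742  0.098     ]
```

View pics/c7.png

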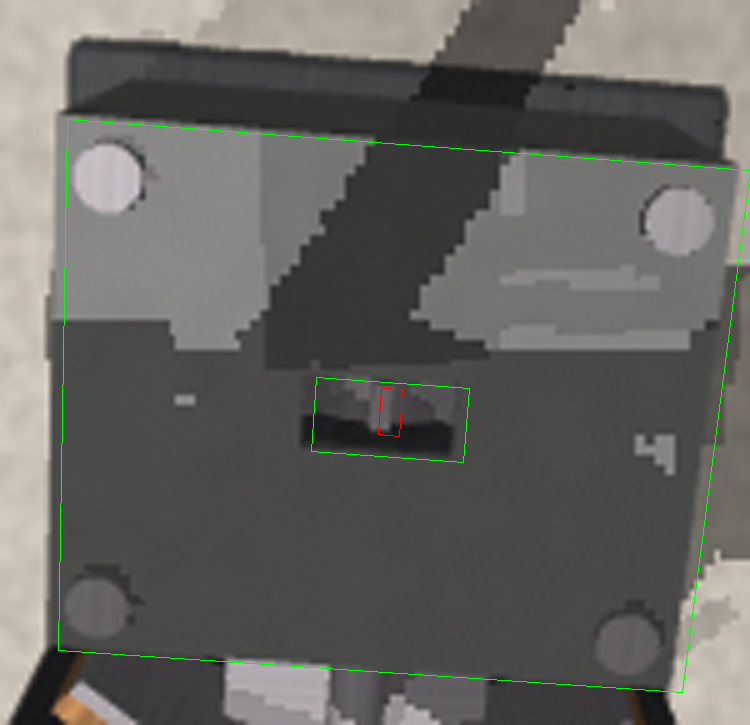

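Emit:
apply_moves:
  commands:
    - [[0,0,-0.9],[6,349,0],0]
    - [[0,0,-0.9],[6,349,0],0]
    - [[0,0,-0.9],[6,349,0],0]
    - [[0,0,-0.9],[6,349,0],0]
    - [[0,0,-0.9],[6,349,0],0]
    - [[0,0,-0.9],[6,349,0],0]
    - [[0,0,-0.9],[6,349,0],0]
    - [[0,0,-0.9],[6,349,0],0]
    - [[0,0,-0.9],[6,349,60],0]

```text
clock: 3.05
eef_pos: [0.4709, 0.1852, 0.204]
eef_rot: [[-1.0, -0.024, 0.014], [-0.024, 1.0, 0.002], [-0.014, 0.002, -1.0]]
ft_force: [2.3, -0.7, -1.2]
opening: 0.0931
```

Settle, then check.

Emit:
apply_moves:
  commands:
    - [[0,0,0],[0,0,0],0]
    - [[0,0,0],[0,0,0],0]

```text
clock: 3.25
eef_pos: [0.4666, 0.1814, 0.1987]
eef_rot: [[-1.0, -0.018, -0.002], [-0.018, 1.0, -0.0], [0.002, -0.0, -1.0]]
ft_force: [0.7, -0.5, 0.5]
opening: 0.0931
```

```bash
python3 - <<'E'
from h import *
o=bot.observe();print(o['clock'],np.array(o['eef_pos']),np.array(o['eef_rot']).round(4),o['ft_force'])
E
```

```text
3.25 [0.46661642 0.18137883 0.19869635] [[-9.998e-01 -1.760e-02 -2.400e-03]
 [-1.760e-02  9.998e-01 -3.000e-04]
 [ 2.400e-03 -3.000e-04 -1.000e+00]] [ 0.69292316 -0.49477242  0.46931144]
```

Emit:
apply_moves:
  commands:
    - [[0,0,0],[-1,0,40],0]
    - [[0,0,0],[-1,0,80],0]
    - [[0,0,0],[-1,0,110],0]
    - [[0,0,0],[-1,0,130],0]
    - [[0,0,0],[-1,0,146],0]
    - [[0,0,0],[-1,0,146],0]
    - [[0,0,0],[-1,0,146],0]

```text
clock: 3.95
eef_pos: [0.4706, 0.1808, 0.0544]
eef_rot: [[-1.0, -0.015, 0.002], [-0.015, 1.0, 0.0], [-0.002, 0.0, -1.0]]
ft_force: [0.1, 0.7, 0.6]
opening: 0.0931
```

```bash
python3 - <<'E'
from h import *
o=bot.observe();print(o['clock'],np.array(o['eef_pos']),np.array(o['eef_rot']).round(4),o['ft_force'])
snap('wrist','w3')
E
```

```text
3.95 [0.47058019 0.18075662 0.05439761] [[-9.999e-01 -1.540e-02  2.400e-03]
 [-1.540e-02  9.999e-01  4.000e-04]
 [-2.400e-03  3.000e-04 -1.000e+00]] [0.1411016  0.65679144 0.56463387]
```

View pics/w3.png

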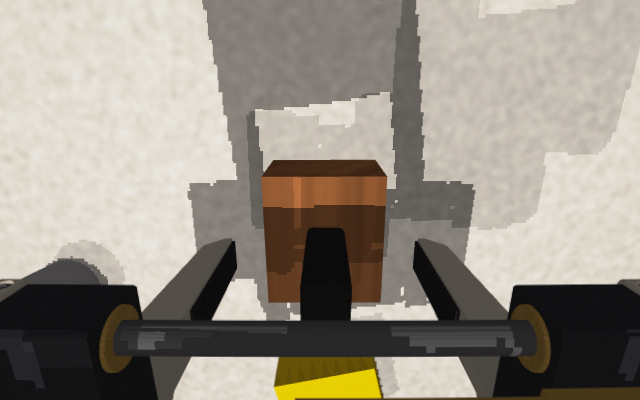

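Emit:
apply_moves:
  commands:
    - [[0,0,0],[2,0,1],0.5]
    - [[0,0,0],[2,0,1],0.8]
    - [[0,0,0],[2,0,1],1]
    - [[0,0,0],[2,0,1],1]
    - [[0,0,0],[2,0,1],1]
    - [[0,0,0],[2,0,1],1]
    - [[0,0,0],[2,0,1],1]
    - [[0,0,0],[2,0,1],1]
  newtons: 60

```text
clock: 4.8
eef_pos: [0.467, 0.1808, 0.0516]
eef_rot: [[-1.0, -0.016, -0.0], [-0.016, 1.0, -0.0], [0.0, 0.0, -1.0]]
ft_force: [-0.4, 0.8, -0.1]
opening: 0.0332
```

```bash
python3 - <<'E'
from h import *
o=bot.observe();print(o['clock'],np.array(o['eef_pos']),np.array(o['eef_rot']).round(4),o['ft_force'],o['opening'])
E
```

```text
4.8 [0.46697451 0.18076595 0.05158962] [[-9.999e-01 -1.590e-02 -2.000e-04]
 [-1.590e-02  9.999e-01 -0.000e+00]
 [ 2.000e-04  0.000e+00 -1.000e+00]] [-0.35940754  0.76850727 -0.06986747] 0.033157665347097
```

Emit:
apply_moves:
  commands:
    - [[0,0,0],[0,0,0],1]
    - [[0,0,0],[0,0,0],1]
    - [[0,0,0],[0,0,0],1]
    - [[0,0,0],[0,0,0],1]

```text
clock: 5.2
eef_pos: [0.467, 0.1808, 0.0516]
eef_rot: [[-1.0, -0.016, -0.0], [-0.016, 1.0, 0.0], [0.0, 0.0, -1.0]]
ft_force: [0.6, -0.4, -1.2]
opening: 0.0197
```

```bash
python3 - <<'E'
from h import *
o=bot.observe();print(o['clock'],np.array(o['eef_pos']),np.array(o['eef_rot']).round(4),o['ft_force'],o['opening'])
E
```

```text
5.2 [0.46696526 0.18077094 0.0515904 ] [[-9.999e-01 -1.590e-02 -1.000e-04]
 [-1.590e-02  9.999e-01  0.000e+00]
 [ 1.000e-04  0.000e+00 -1.000e+00]] [ 0.58057688 -0.39010314 -1.16768575] 0.019736098324213126
```

Emit:
apply_moves:
  commands:
    - [[0,0,0],[0,0,-15],1]
    - [[0,0,0],[0,0,-45],1]
    - [[0,0,0],[0,0,-90],1]
    - [[0,0,0],[0,0,-120],1]
    - [[0,0,2],[0,-45,-120],1]
    - [[0,0,5.1],[0,-90,-120],1]
    - [[0,0,5.1],[0,-135,-120],1]
    - [[0,0,5.1],[0,-180,-120],1]
    - [[0,0,5.1],[0,-225,-120],1]
    - [[0,0,5.1],[0,-270,-120],1]

```text
clock: 6.2
eef_pos: [0.4708, -0.0909, 0.1716]
eef_rot: [[-0.997, 0.073, 0.0], [0.073, 0.997, 0.0], [-0.0, 0.0, -1.0]]
ft_force: [0.2, -0.1, -1.3]
opening: 0.0199
```

```bash
python3 - <<'E'
from h import *
o=bot.observe();print(o['clock'],np.array(o['eef_pos']),np.array(o['eef_rot']).round(4),o['ft_force'],o['opening'])
E
```

```text
6.2 [ 0.47083094 -0.09087847  0.17163399] [[-9.973e-01  7.310e-02  0.000e+00]
 [ 7.310e-02  9.973e-01  1.000e-04]
 [-0.000e+00  1.000e-04 -1.000e+00]] [ 0.23867028 -0.1185236  -1.32279504] 0.0198993292646688
```

Emit:
apply_moves:
  commands:
    - [[0,0,0],[-7,-45,0],1]
    - [[0,0,0],[-7,-85,5],1]
    - [[0,0,0],[-7,-85,10],1]
    - [[0,0,0],[-7,-85,15],1]
    - [[0,0,0],[-7,-85,15],1]

```text
clock: 6.7
eef_pos: [0.4712, -0.1732, 0.1556]
eef_rot: [[-0.997, 0.073, -0.002], [0.073, 0.997, 0.002], [0.002, 0.002, -1.0]]
ft_force: [-0.3, -0.0, -1.2]
opening: 0.0195
```

```bash
python3 - <<'E'
from h import *
o=bot.observe();print(o['clock'],np.array(o['eef_pos']),np.array(o['eef_rot']).round(4),o['ft_force'],o['opening'])
snap('wrist','w4')
crop('w4',220,120,200,150,4,'c8')
E
```

```text
6.7 [ 0.47124131 -0.17315128  0.15557471] [[-0.9973  0.0727 -0.0021]
 [ 0.0727  0.9973  0.0018]
 [ 0.0022  0.0017 -1.    ]] [-0.26500772 -0.0487295  -1.2099396 ] 0.019547501956762994
```

View pics/c8.png

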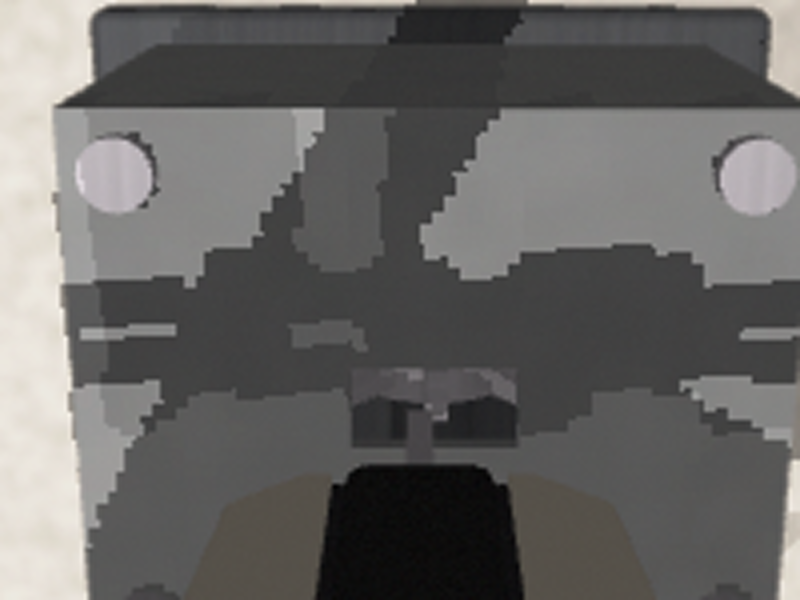

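```bash
python3 - <<'E'
from h import *
x0,y0,w,h,s=280,195,100,60,8
im=cv2.imread('pics/w4.png')[y0:y0+h,x0:x0+w]
im=np.clip(cv2.resize(im,None,fx=s,fy=s,interpolation=cv2.INTER_CUBIC).astype(int)*1.8,0,255).astype(np.uint8)
cv2.imwrite('pics/c9.png',im)
def dr(B,col):
    b=((proj('w4',B)-[x0,y0]+.5)*s-.5).astype(int).reshape(-1,1,2);cv2.polylines(im,[b],True,col,1)
a=np.radians(-4.2)
dr(box(.473,-.170,a,.014,.028,.104,.104)[:4],(0,255,0))
B=box(.47124+.001,-.17315,a,.009,.004,.115,.149)
dr(B[:4],(0,0,255));dr(B[[0,1,5,4]],(0,0,255))
cv2.imwrite('pics/c10.png',im)
E
```

```text
(no output)
```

View pics/c9.png

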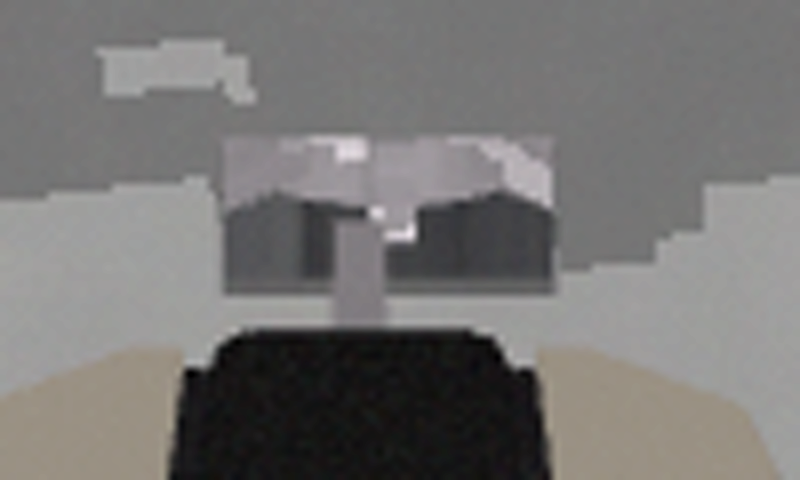

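View pics/c10.png

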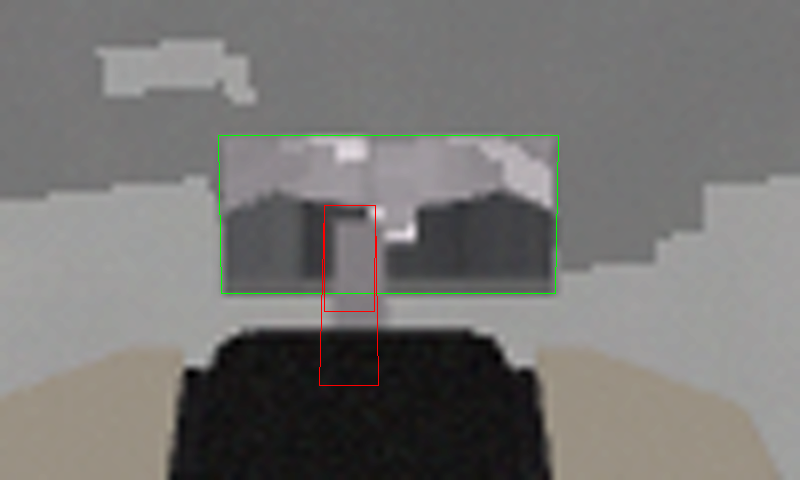

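```bash
cat >> h.py <<'E'
a0=np.radians(-4.2); bx=np.array([np.cos(a0),np.sin(a0)]); by=np.array([-np.sin(a0),np.cos(a0)])
S=np.array([.4709,-.1708])   # TCP xy at which blade is on slot centre
def rep(tx=0,ty=0,tipz=None):
    o=bot.observe();p=np.array(o['eef_pos']);f=np.array(o['ft_force'])
    d=p[:2]-S
    print('t',round(o['clock'],2),'brake x,y mm',(d@bx*1e3).round(2),(d@by*1e3).round(2),'depth',round((.104-(p[2]-.0406))*1e3,2),'Fx,Fy',(f[:2]@bx).round(2),(f[:2]@by).round(2),'Fz',f[2].round(2),'open',round(o['opening']*1e3,2))
    return o
E
python3 - <<'E'
from h import *
o=rep();print(o['eef_rot'])
for j in (-.628,-.1,0,.05,.1,.628):
  r=[]
  for x in(-.0045,.0045):
   for w in (-.002,.002):
    y=.030*np.sin(j)+w*np.cos(j); z=.068+.030*np.cos(j)-w*np.sin(j)
    P=np.array([.473,-.170])+x*bx+y*by
    r.append(((proj('w4',[*P,z])[0]-[280,195]+.5)*8-.5).round(0))
  print(j,np.array(r).tolist())
E
```

```text
t 6.75 brake x,y mm 0.86 -2.15 depth -11.49 Fx,Fy 0.03 -0.07 Fz -0.89 open 20.22
[[-0.99741079  0.07190165 -0.00136566]
 [ 0.07189995  0.99741106  0.00125611]
 [ 0.00145244  0.00115467 -0.99999828]]
-0.628 [[166.0, 114.0], [202.0, 123.0], [168.0, 211.0], [203.0, 220.0]]
-0.1 [[329.0, 139.0], [376.0, 140.0], [329.0, 238.0], [376.0, 240.0]]
0 [[364.0, 140.0], [411.0, 140.0], [364.0, 239.0], [411.0, 239.0]]
0.05 [[382.0, 140.0], [429.0, 140.0], [382.0, 240.0], [428.0, 239.0]]
0.1 [[400.0, 140.0], [446.0, 139.0], [399.0, 240.0], [445.0, 238.0]]
0.628 [[573.0, 123.0], [608.0, 114.0], [570.0, 220.0], [605.0, 211.0]]
```

Emit:
apply_moves:
  commands:
    - [[0,0,0],[0,0,0],1]
    - [[0,0,0],[0,0,0],1]

```text
clock: 6.95
eef_pos: [0.4724, -0.1735, 0.157]
eef_rot: [[-0.997, 0.071, 0.0], [0.071, 0.997, -0.0], [-0.0, -0.0, -1.0]]
ft_force: [0.1, -0.3, -2.0]
opening: 0.0198
```

```bash
python3 - <<'E'
from h import *
rep()
E
```

```text
t 6.95 brake x,y mm 1.66 -2.59 depth -12.4 Fx,Fy 0.09 -0.28 Fz -2.02 open 19.81
```

Emit:
apply_moves:
  commands:
    - [[0,0,0],[1.7,-3.6,0],1]
    - [[0,0,0],[1.7,-3.6,4],1]
    - [[0,0,0],[1.7,-3.6,8],1]
    - [[0,0,0],[1.7,-3.6,8],1]
    - [[0,0,0],[1.7,-3.6,8],1]

```text
clock: 7.45
eef_pos: [0.47, -0.1779, 0.1484]
eef_rot: [[-0.997, 0.073, -0.001], [0.073, 0.997, 0.0], [0.001, 0.0, -1.0]]
ft_force: [0.0, -0.2, -1.4]
opening: 0.0194
```

```bash
python3 - <<'E'
from h import *
rep()
E
```

```text
t 7.45 brake x,y mm -0.42 -7.18 depth -3.78 Fx,Fy 0.05 -0.22 Fz -1.39 open 19.41
```

Emit:
apply_moves:
  commands:
    - [[0,0,0],[-0.4,0.9,0],1]
    - [[0,0,0],[-0.4,0.9,0],1]

```text
clock: 7.65
eef_pos: [0.4707, -0.177, 0.1487]
eef_rot: [[-0.997, 0.073, 0.0], [0.073, 0.997, -0.0], [-0.0, -0.0, -1.0]]
ft_force: [-0.1, -0.6, -0.7]
opening: 0.0193
```

```bash
python3 - <<'E'
from h import *
o=rep();snap('wrist','w5')
p=np.array(o['eef_pos'])
x0,y0,w,h,s=280,195,100,60,8
im=cv2.imread('pics/w5.png')[y0:y0+h,x0:x0+w]
im=np.clip(cv2.resize(im,None,fx=s,fy=s,interpolation=cv2.INTER_CUBIC).astype(int)*1.8,0,255).astype(np.uint8)
def dr(B,col):
    b=((proj('w5',B)-[x0,y0]+.5)*s-.5).astype(int).reshape(-1,1,2);cv2.polylines(im,[b],True,col,1)
dr(box(.473,-.170,a0,.014,.028,.104,.104)[:4],(0,255,0))
B=box(p[0]+.0021,p[1]+.0008,a0,.009,.004,p[2]-.0406,p[2])
dr(B[:4],(0,0,255))
cv2.imwrite('pics/c11.png',im)
E
```

```text
t 7.65 brake x,y mm 0.26 -6.24 depth -4.14 Fx,Fy -0.04 -0.62 Fz -0.66 open 19.3
```

View pics/c11.png

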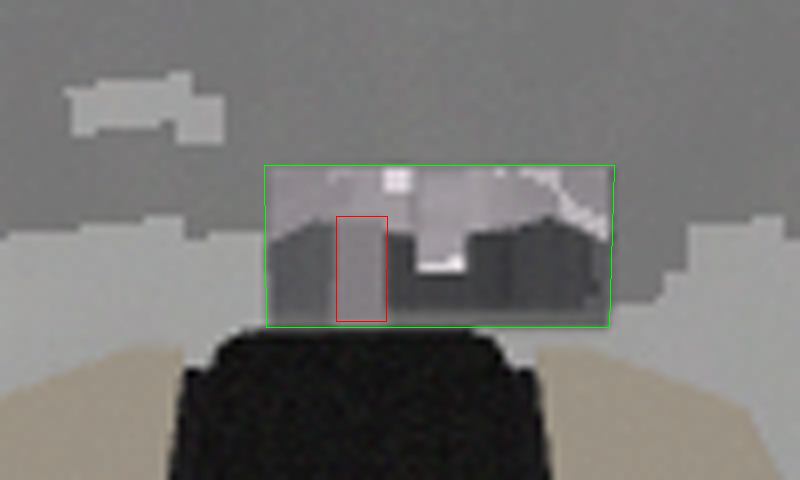

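Emit:
apply_moves:
  commands:
    - [[0,0,0],[0,0,4],1]
    - [[0,0,0],[0,0,8],1]
    - [[0,0,0],[0,0,12],1]
    - [[0,0,0],[0,0,14],1]
    - [[0,0,0],[0,0,14],1]

```text
clock: 8.2
eef_pos: [0.4703, -0.1769, 0.1341]
eef_rot: [[-0.997, 0.073, -0.001], [0.073, 0.997, 0.001], [0.001, 0.001, -1.0]]
ft_force: [-0.3, -0.8, -1.7]
opening: 0.0195
```

```bash
python3 - <<'E'
from h import *
rep()
E
```

```text
t 8.2 brake x,y mm -0.18 -6.13 depth 10.48 Fx,Fy -0.29 -0.79 Fz -1.69 open 19.48
```

Emit:
apply_moves:
  commands:
    - [[0,0,0],[0,0,3],1]
    - [[0,0,0],[0,0,6],1]
    - [[0,0,0],[0,0,7],1]
    - [[0,0,0],[0,0,7],1]

```text
clock: 8.6
eef_pos: [0.4705, -0.177, 0.1274]
eef_rot: [[-0.997, 0.073, -0.0], [0.073, 0.997, 0.0], [0.0, 0.0, -1.0]]
ft_force: [0.4, 0.0, -0.9]
opening: 0.0198
```

```bash
python3 - <<'E'
from h import *
rep()
E
```

```text
t 8.6 brake x,y mm 0.03 -6.24 depth 17.16 Fx,Fy 0.44 0.06 Fz -0.92 open 19.75
```

Emit:
apply_moves:
  commands:
    - [[0,0,0],[0,1,0.6],1]
    - [[0,0,0],[0,2,0.6],1]
    - [[0,0,0],[0,3,0.6],1]
    - [[0,0,0],[0,4,0.6],1]

```text
clock: 9.0
eef_pos: [0.4709, -0.1738, 0.1272]
eef_rot: [[-0.997, 0.073, 0.0], [0.073, 0.997, -0.002], [-0.0, -0.002, -1.0]]
ft_force: [-1.2, -3.8, -2.4]
opening: 0.0198
```

```bash
python3 - <<'E'
from h import *
rep()
E
```

```text
t 9.0 brake x,y mm 0.23 -3.04 depth 17.42 Fx,Fy -0.89 -3.9 Fz -2.44 open 19.82
```

Emit:
apply_moves:
  commands:
    - [[0,0,0],[0,1,0],1]
    - [[0,0,0],[0,2,0],1]
    - [[0,0,0],[0,3,0],1]
    - [[0,0,0],[0,4,0],1]
    - [[0,0,0],[0,5,0],1]
    - [[0,0,0],[0,6,0],1]
    - [[0,0,0],[0,6,0],1]

```text
clock: 9.7
eef_pos: [0.4715, -0.167, 0.1271]
eef_rot: [[-0.997, 0.073, 0.0], [0.073, 0.997, 0.0], [-0.0, 0.0, -1.0]]
ft_force: [-0.4, -3.2, -1.1]
opening: 0.0196
```

```bash
python3 - <<'E'
from h import *
rep()
E
```

```text
t 9.7 brake x,y mm 0.28 3.87 depth 17.48 Fx,Fy -0.14 -3.17 Fz -1.11 open 19.64
```

Emit:
apply_moves:
  commands:
    - [[0,0,0],[0,1,0],1]
    - [[0,0,0],[0,2,0],1]
    - [[0,0,0],[0,3,0],1]
    - [[0,0,0],[0,4,0],1]
    - [[0,0,0],[0,5,0],1]
    - [[0,0,0],[0,6,0],1]
    - [[0,0,0],[0,6,0],1]

```text
clock: 10.4
eef_pos: [0.4718, -0.1608, 0.1271]
eef_rot: [[-0.997, 0.073, 0.0], [0.073, 0.997, 0.0], [-0.0, 0.0, -1.0]]
ft_force: [-0.8, -2.6, -0.5]
opening: 0.0196
```

```bash
python3 - <<'E'
from h import *
rep()
E
```

```text
t 10.4 brake x,y mm 0.18 10.03 depth 17.49 Fx,Fy -0.62 -2.65 Fz -0.46 open 19.6
```

Emit:
apply_moves:
  commands:
    - [[0,0,0],[0,-1,0],1]
    - [[0,0,0],[0,-1.5,-6],1]
    - [[0,0,0],[0,-1.5,-14],1]
    - [[0,0,0],[0,-1.5,-21],1]
    - [[0,0,0],[0,-8,-21],1]
    - [[0,0,0],[0,-15.5,-21],1]
    - [[0,0,0],[0,-15.5,-21],1]
    - [[0,0,0],[0,-15.5,-21],1]

```text
clock: 11.2
eef_pos: [0.4703, -0.1768, 0.1477]
eef_rot: [[-0.997, 0.074, -0.001], [0.074, 0.997, 0.001], [0.001, 0.0, -1.0]]
ft_force: [-0.1, 0.5, -1.2]
opening: 0.0197
```

```bash
python3 - <<'E'
from h import *
o=rep();snap('wrist','w6')
p=np.array(o['eef_pos'])
x0,y0,w,h,s=280,195,100,60,8
im=cv2.imread('pics/w6.png')[y0:y0+h,x0:x0+w]
im=np.clip(cv2.resize(im,None,fx=s,fy=s,interpolation=cv2.INTER_CUBIC).astype(int)*1.8,0,255).astype(np.uint8)
def dr(B,col):
    b=((proj('w6',B)-[x0,y0]+.5)*s-.5).astype(int).reshape(-1,1,2);cv2.polylines(im,[b],True,col,1)
dr(box(.473,-.170,a0,.014,.028,.104,.104)[:4],(0,255,0))
B=box(p[0]+.0021,p[1]+.0008,a0,.009,.004,p[2]-.0406,p[2])
dr(B[:4],(0,0,255))
cv2.imwrite('pics/c12.png',im)
E
```

```text
t 11.2 brake x,y mm -0.12 -6.07 depth -3.12 Fx,Fy -0.09 0.49 Fz -1.2 open 19.67
```

View pics/c12.png

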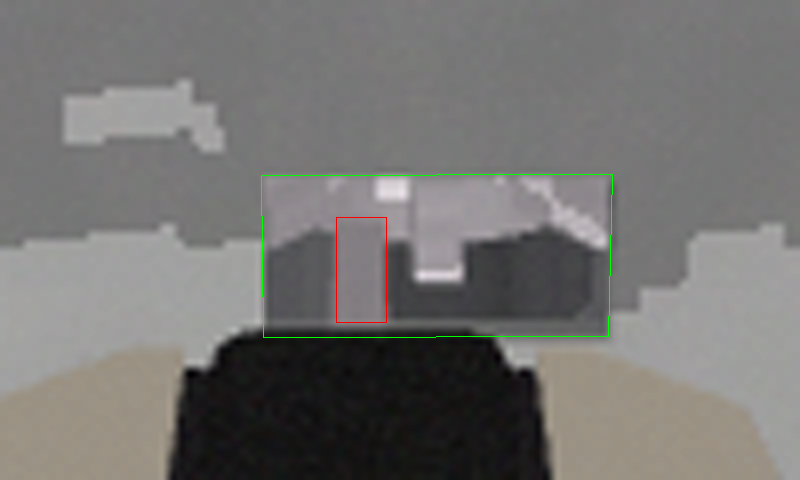

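Emit:
apply_moves:
  commands:
    - [[0,0,0],[0,0,5],1]
    - [[0,0,0],[0,0,10],1]
    - [[0,0,0],[0,0,15],1]
    - [[0,0,0],[0,0,19],1]
    - [[0,0,0],[0,0,20.6],1]
    - [[0,0,0],[0,0,20.6],1]

```text
clock: 11.85
eef_pos: [0.4705, -0.1764, 0.1271]
eef_rot: [[-0.997, 0.073, -0.001], [0.073, 0.997, 0.0], [0.001, 0.0, -1.0]]
ft_force: [0.1, -0.3, -1.3]
opening: 0.0199
```

```bash
python3 - <<'E'
from h import *
rep()
E
```

```text
t 11.85 brake x,y mm -0.02 -5.64 depth 17.54 Fx,Fy 0.11 -0.31 Fz -1.28 open 19.87
```

Emit:
apply_moves:
  commands:
    - [[0,0,0],[0,1,0],1]
    - [[0,0,0],[0,2,0],1]
    - [[0,0,0],[0,3,0],1]
    - [[0,0,0],[0,4,0],1]
    - [[0,0,0],[0,5,0],1]
    - [[0,0,0],[0,6,0],1]
    - [[0,0,0],[0,7,0],1]
    - [[0,0,0],[0,7,0],1]

```text
clock: 12.65
eef_pos: [0.4713, -0.1696, 0.1276]
eef_rot: [[-0.997, 0.073, 0.0], [0.073, 0.997, -0.0], [-0.0, -0.0, -1.0]]
ft_force: [-0.4, -3.4, -0.9]
opening: 0.0198
```

```bash
python3 - <<'E'
from h import *
rep()
E
```

```text
t 12.65 brake x,y mm 0.33 1.2 depth 17.02 Fx,Fy -0.12 -3.43 Fz -0.94 open 19.83
```

Emit:
apply_moves:
  commands:
    - [[0,0,0],[0,0.5,0],1]
    - [[0,0,0],[0,1,0],1]

```text
clock: 12.85
eef_pos: [0.4714, -0.1687, 0.1275]
eef_rot: [[-0.997, 0.073, 0.0], [0.073, 0.997, -0.0], [-0.0, -0.0, -1.0]]
ft_force: [0.9, -3.2, -0.9]
opening: 0.0199
```

Emit:
apply_moves:
  commands:
    - [[0,0,0],[0,0.5,0],1]
    - [[0,0,0],[0,1,0],1]

```text
clock: 13.05
eef_pos: [0.4714, -0.1676, 0.1274]
eef_rot: [[-0.997, 0.073, 0.0], [0.073, 0.997, -0.0], [-0.0, -0.0, -1.0]]
ft_force: [0.5, -3.6, -2.4]
opening: 0.0197
```

Emit:
apply_moves:
  commands:
    - [[0,0,0],[0,0.5,0],1]
    - [[0,0,0],[0,1,0],1]

```text
clock: 13.25
eef_pos: [0.4714, -0.1666, 0.1274]
eef_rot: [[-0.997, 0.073, -0.0], [0.073, 0.997, 0.0], [0.0, 0.0, -1.0]]
ft_force: [0.1, -3.1, -1.8]
opening: 0.0198
```

Emit:
apply_moves:
  commands:
    - [[0,0,0],[0,0.5,0],1]
    - [[0,0,0],[0,1,0],1]

```text
clock: 13.45
eef_pos: [0.4714, -0.1655, 0.1274]
eef_rot: [[-0.997, 0.073, -0.0], [0.073, 0.997, 0.0], [0.0, 0.0, -1.0]]
ft_force: [-0.7, -3.8, -1.4]
opening: 0.0198
```

Emit:
apply_moves:
  commands:
    - [[0,0,0],[0,0.5,0],1]
    - [[0,0,0],[0,1,0],1]

```text
clock: 13.65
eef_pos: [0.4714, -0.1646, 0.1275]
eef_rot: [[-0.997, 0.073, -0.0], [0.073, 0.997, 0.0], [0.0, 0.0, -1.0]]
ft_force: [-0.7, -4.2, -0.9]
opening: 0.0194
```

Emit:
apply_moves:
  commands:
    - [[0,0,0],[0,0.5,0],1]
    - [[0,0,0],[0,1,0],1]

```text
clock: 13.85
eef_pos: [0.4715, -0.1635, 0.1274]
eef_rot: [[-0.997, 0.073, -0.0], [0.073, 0.997, 0.0], [0.0, 0.0, -1.0]]
ft_force: [-0.0, -3.6, -0.3]
opening: 0.0197
```

Emit:
apply_moves:
  commands:
    - [[0,0,0],[0,0.5,0],1]
    - [[0,0,0],[0,1,0],1]

```text
clock: 14.05
eef_pos: [0.4716, -0.1626, 0.1275]
eef_rot: [[-0.997, 0.073, -0.0], [0.073, 0.997, 0.0], [0.0, 0.0, -1.0]]
ft_force: [-1.0, -3.5, -0.9]
opening: 0.0199
```

Emit:
apply_moves:
  commands:
    - [[0,0,0],[0,0.5,0],1]
    - [[0,0,0],[0,1,0],1]

```text
clock: 14.25
eef_pos: [0.4717, -0.1616, 0.1275]
eef_rot: [[-0.997, 0.073, 0.0], [0.073, 0.997, 0.0], [-0.0, 0.0, -1.0]]
ft_force: [0.1, -2.6, -0.5]
opening: 0.0199
```

Emit:
apply_moves:
  commands:
    - [[0,0,0],[0,0.5,0],1]
    - [[0,0,0],[0,1,0],1]
    - [[0,0,0],[0,1,0],1]

```text
clock: 14.55
eef_pos: [0.4718, -0.1609, 0.1276]
eef_rot: [[-0.997, 0.073, 0.0], [0.073, 0.997, -0.001], [-0.0, -0.001, -1.0]]
ft_force: [-0.7, -4.0, -1.6]
opening: 0.02
```

```bash
python3 - <<'E'
from h import *
rep()
E
```

```text
t 14.55 brake x,y mm 0.22 9.94 depth 17.02 Fx,Fy -0.43 -4.02 Fz -1.55 open 20.03
```

Emit:
apply_moves:
  commands:
    - [[0,0,0],[0,-1,0],1]
    - [[0,0,0],[0,-1.5,-6],1]
    - [[0,0,0],[0,-1.5,-14],1]
    - [[0,0,0],[0,-1.5,-20.5],1]
    - [[0,0,0],[0,-8,-20.5],1]
    - [[0,0,0],[0,-15.5,-20.5],1]
    - [[0,0,0],[0,-15.5,-20.5],1]
    - [[0,0,0],[0,-15.5,-20.5],1]

```text
clock: 15.35
eef_pos: [0.4704, -0.1763, 0.1476]
eef_rot: [[-0.997, 0.074, -0.001], [0.074, 0.997, 0.001], [0.001, 0.001, -1.0]]
ft_force: [0.2, 0.4, -1.4]
opening: 0.0195
```

```bash
cat > ov.py <<'E'
import sys
from h import *
n,c=sys.argv[1:3]
o=rep();snap('wrist',n)
p=np.array(o['eef_pos'])
x0,y0,w,h,s=280,195,100,60,8
im=cv2.imread(f'pics/{n}.png')[y0:y0+h,x0:x0+w]
im=np.clip(cv2.resize(im,None,fx=s,fy=s,interpolation=cv2.INTER_CUBIC).astype(int)*1.8,0,255).astype(np.uint8)
def dr(B,col):
    b=((proj(n,B)-[x0,y0]+.5)*s-.5).astype(int).reshape(-1,1,2);cv2.polylines(im,[b],True,col,1)
dr(box(.473,-.170,a0,.014,.028,.104,.104)[:4],(0,255,0))
B=box(p[0]+.0021,p[1]+.0008,a0,.009,.004,p[2]-.0406,p[2])
dr(B[:4],(0,0,255))
cv2.imwrite(f'pics/{c}.png',im)
E
python3 ov.py w7 c13
```

```text
t 15.35 brake x,y mm -0.1 -5.55 depth -3.02 Fx,Fy 0.21 0.45 Fz -1.39 open 19.54
```

View pics/c13.png

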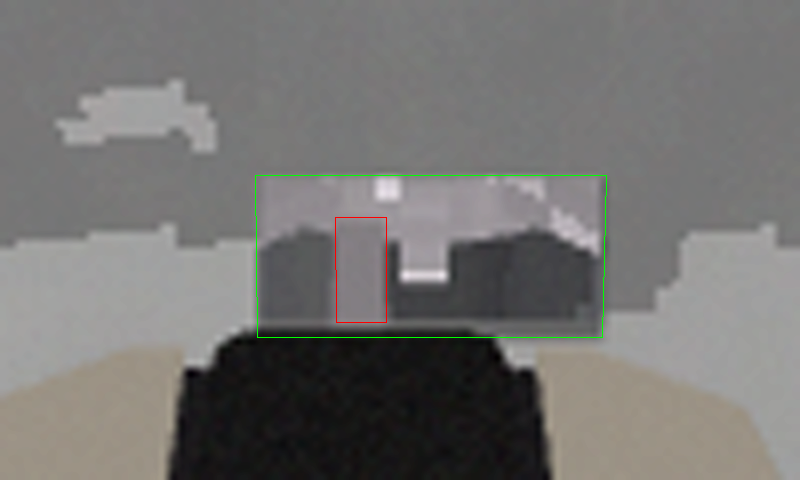

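Emit:
apply_moves:
  commands:
    - [[0,0,0],[0,-1,5],1]
    - [[0,0,0],[0,-1,8],1]
    - [[0,0,0],[0,-1,12],1]
    - [[0,0,0],[0,-1,16],1]
    - [[0,0,0],[0,-1,20],1]
    - [[0,0,0],[0,-1,21.2],1]
    - [[0,0,0],[0,-1,21.2],1]

```text
clock: 16.1
eef_pos: [0.4705, -0.177, 0.1265]
eef_rot: [[-0.997, 0.073, -0.0], [0.073, 0.997, 0.0], [0.0, 0.0, -1.0]]
ft_force: [-0.2, 0.1, -0.4]
opening: 0.0196
```

```bash
python3 - <<'E'
from h import *
rep()
E
```

```text
t 16.1 brake x,y mm 0.05 -6.19 depth 18.13 Fx,Fy -0.24 0.11 Fz -0.37 open 19.57
```

Emit:
apply_moves:
  commands:
    - [[0,0,0],[0,0.7,0],1]
    - [[0,0,0],[0,1.5,0],1]

```text
clock: 16.3
eef_pos: [0.4708, -0.1757, 0.1269]
eef_rot: [[-0.997, 0.073, 0.0], [0.073, 0.997, -0.0], [-0.0, -0.0, -1.0]]
ft_force: [0.9, 0.2, -1.6]
opening: 0.0199
```

Emit:
apply_moves:
  commands:
    - [[0,0,0],[0,0.5,0],1]
    - [[0,0,0],[0,1,0],1]

```text
clock: 16.5
eef_pos: [0.4709, -0.1749, 0.1269]
eef_rot: [[-0.997, 0.073, 0.0], [0.073, 0.997, -0.001], [-0.0, -0.001, -1.0]]
ft_force: [0.1, -2.3, -2.9]
opening: 0.02
```

Emit:
apply_moves:
  commands:
    - [[0,0,0],[0,0.5,0],1]
    - [[0,0,0],[0,1,0],1]

```text
clock: 16.7
eef_pos: [0.4709, -0.1747, 0.127]
eef_rot: [[-0.997, 0.073, 0.0], [0.073, 0.997, -0.002], [-0.0, -0.002, -1.0]]
ft_force: [-0.4, -6.2, -1.6]
opening: 0.0196
```

Emit:
apply_moves:
  commands:
    - [[0,0,0],[0,0.3,0],1]
    - [[0,0,0],[0,0.6,0],1]

```text
clock: 16.9
eef_pos: [0.4709, -0.1746, 0.127]
eef_rot: [[-0.997, 0.073, 0.0], [0.073, 0.997, -0.003], [-0.0, -0.003, -1.0]]
ft_force: [-1.1, -7.5, -3.1]
opening: 0.02
```

```bash
python3 - <<'E'
from h import *
rep()
E
```

```text
t 16.9 brake x,y mm 0.31 -3.83 depth 17.62 Fx,Fy -0.53 -7.53 Fz -3.15 open 20.03
```

Emit:
apply_moves:
  commands:
    - [[0,0,0],[0,0.4,0],1]
    - [[0,0,0],[0,0.8,0],1]
    - [[0,0,0],[0,1.0,0],1]

```text
clock: 17.2
eef_pos: [0.4709, -0.1745, 0.127]
eef_rot: [[-0.997, 0.073, 0.0], [0.073, 0.997, -0.005], [-0.0, -0.005, -1.0]]
ft_force: [-2.5, -9.1, -3.6]
opening: 0.0199
```

```bash
python3 - <<'E'
from h import *
rep()
E
```

```text
t 17.2 brake x,y mm 0.32 -3.73 depth 17.6 Fx,Fy -1.83 -9.28 Fz -3.64 open 19.93
```

Emit:
apply_moves:
  commands:
    - [[0,0,0],[0,0.6,0],1]
    - [[0,0,0],[0,1.2,0],1]
    - [[0,0,0],[0,1.2,0],1]

```text
clock: 17.5
eef_pos: [0.471, -0.1744, 0.127]
eef_rot: [[-0.997, 0.073, -0.0], [0.073, 0.997, -0.006], [-0.0, -0.006, -1.0]]
ft_force: [-3.0, -12.5, -4.9]
opening: 0.0199
```

```bash
python3 - <<'E'
from h import *
rep()
E
```

```text
t 17.5 brake x,y mm 0.34 -3.56 depth 17.59 Fx,Fy -2.04 -12.69 Fz -4.9 open 19.89
```

Emit:
apply_moves:
  commands:
    - [[0,0,0],[0,0.2,0],1]
    - [[0,0,0],[0,0.2,0],1]
    - [[0,0,0],[0,0.2,0],1]
    - [[0,0,0],[0,0.2,0],1]

```text
clock: 17.9
eef_pos: [0.471, -0.1744, 0.127]
eef_rot: [[-0.997, 0.073, -0.0], [0.073, 0.997, -0.007], [-0.0, -0.007, -1.0]]
ft_force: [-2.6, -13.2, -4.3]
opening: 0.0197
```

Emit:
apply_moves:
  commands:
    - [[0,0,0],[0,0,0],1]
    - [[0,0,0],[0,0,0],1]
    - [[0,0,0],[0,0,0],1]
    - [[0,0,0],[0,0,0],1]

```text
clock: 18.3
eef_pos: [0.471, -0.1744, 0.127]
eef_rot: [[-0.997, 0.073, -0.0], [0.073, 0.997, -0.007], [-0.0, -0.007, -1.0]]
ft_force: [-2.5, -12.1, -3.9]
opening: 0.0195
```

```bash
python3 - <<'E'
from h import *
rep()
E
```

```text
t 18.3 brake x,y mm 0.33 -3.57 depth 17.6 Fx,Fy -1.63 -12.25 Fz -3.87 open 19.45
```

Emit:
apply_moves:
  commands:
    - [[0,0,0],[0,-2,0],1]
    - [[0,0,0],[0,-4,0],1]
    - [[0,0,0],[0,-5.5,0],1]
    - [[0,0,0],[0,-5.5,0],1]
    - [[0,0,0],[0,-5.5,0],1]

```text
clock: 18.8
eef_pos: [0.4706, -0.1756, 0.1267]
eef_rot: [[-0.997, 0.073, -0.0], [0.073, 0.997, 0.001], [0.0, 0.001, -1.0]]
ft_force: [0.1, 0.1, -0.1]
opening: 0.02
```

```bash
python3 - <<'E'
from h import *
rep()
E
```

```text
t 18.8 brake x,y mm 0.07 -4.81 depth 17.93 Fx,Fy 0.07 0.08 Fz -0.13 open 19.97
```

Free; lift out and look.

Emit:
apply_moves:
  commands:
    - [[0,0,0],[0,-0.5,-5],1]
    - [[0,0,0],[0,-0.5,-11],1]
    - [[0,0,0],[0,-0.5,-21],1]
    - [[0,0,0],[0,-0.5,-21],1]
    - [[0,0,0],[0,-0.5,-21],1]

```text
clock: 19.3
eef_pos: [0.471, -0.1768, 0.1484]
eef_rot: [[-0.997, 0.073, 0.001], [0.073, 0.997, -0.001], [-0.001, -0.001, -1.0]]
ft_force: [0.0, 0.1, -1.2]
opening: 0.0199
```

```bash
python3 ov.py w8 c14
```

```text
t 19.3 brake x,y mm 0.5 -5.93 depth -3.79 Fx,Fy 0.0 0.06 Fz -1.16 open 19.92
```

View pics/c14.png

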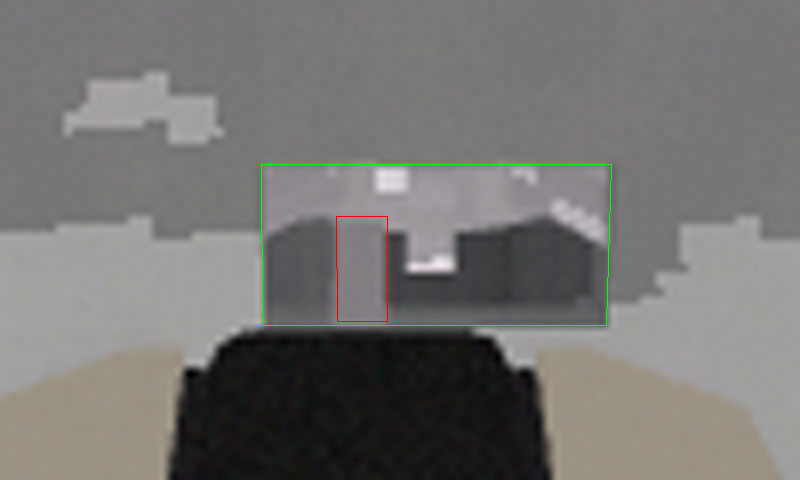

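View pics/w8.png

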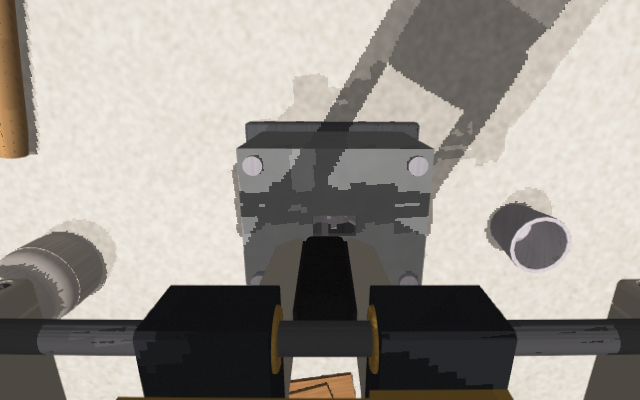

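Emit:
apply_moves:
  commands:
    - [[0,0,0],[0,0,-40],1]
    - [[0,0,0],[20,0,-80],1]
    - [[0,0,0],[50,0,-100],1]
    - [[0,0,0],[50,0,-100],1]
    - [[0,0,0],[50,0,-100],1]

```text
clock: 19.85
eef_pos: [0.4207, -0.173, 0.2479]
eef_rot: [[-0.997, 0.074, 0.001], [0.074, 0.997, -0.001], [-0.001, -0.001, -1.0]]
ft_force: [1.0, -1.1, -0.9]
opening: 0.0195
```

```bash
python3 - <<'E'
from h import *
rep();snap('wrist','w9');snap('top','top1')
crop('w9',220,200,200,150,4,'c15')
crop('w2',220,200,200,150,4,'c16')
E
```

```text
t 19.85 brake x,y mm -49.86 -5.87 depth -103.32 Fx,Fy 1.05 -1.05 Fz -0.94 open 19.46
```

View pics/c15.png

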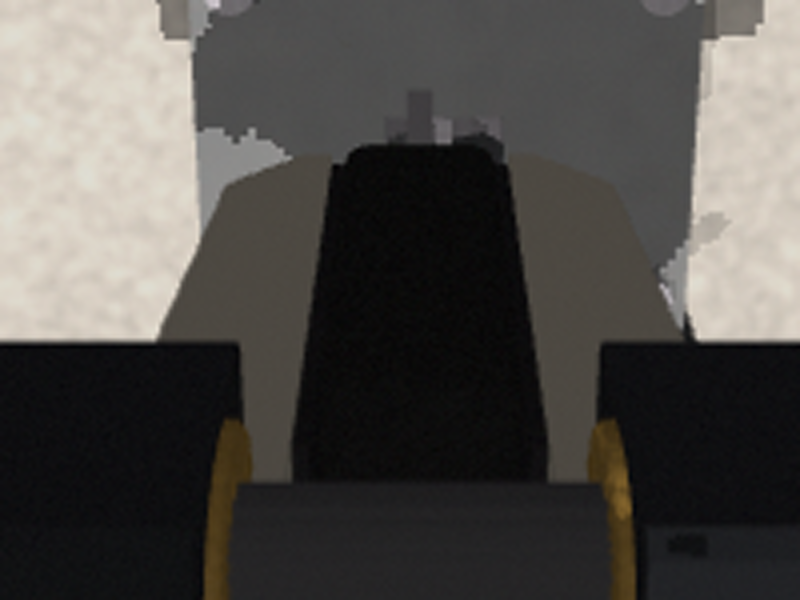

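View pics/c16.png

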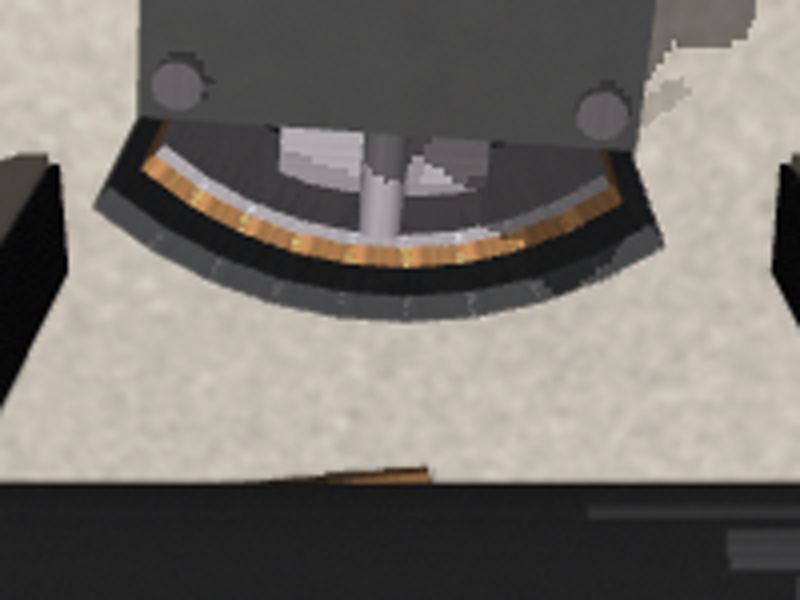

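Emit:
apply_moves:
  commands:
    - [[0,0,0],[-50,0,0],1]
    - [[0,0,0],[-90,0,0],1]
    - [[0,0,0],[-130,0,0],1]
    - [[0,0,0],[-130,0,0],1]
    - [[0,0,0],[-130,0,0],1]

```text
clock: 20.45
eef_pos: [0.5505, -0.1818, 0.2451]
eef_rot: [[-0.997, 0.072, -0.004], [0.072, 0.997, 0.002], [0.004, 0.002, -1.0]]
ft_force: [-0.6, -0.1, -1.3]
opening: 0.0197
```

```bash
python3 - <<'E'
from h import *
rep();snap('wrist','w10')
crop('w10',220,80,200,150,4,'c17')
E
```

```text
t 20.45 brake x,y mm 80.19 -5.18 depth -100.45 Fx,Fy -0.63 -0.13 Fz -1.33 open 19.72
```

View pics/c17.png

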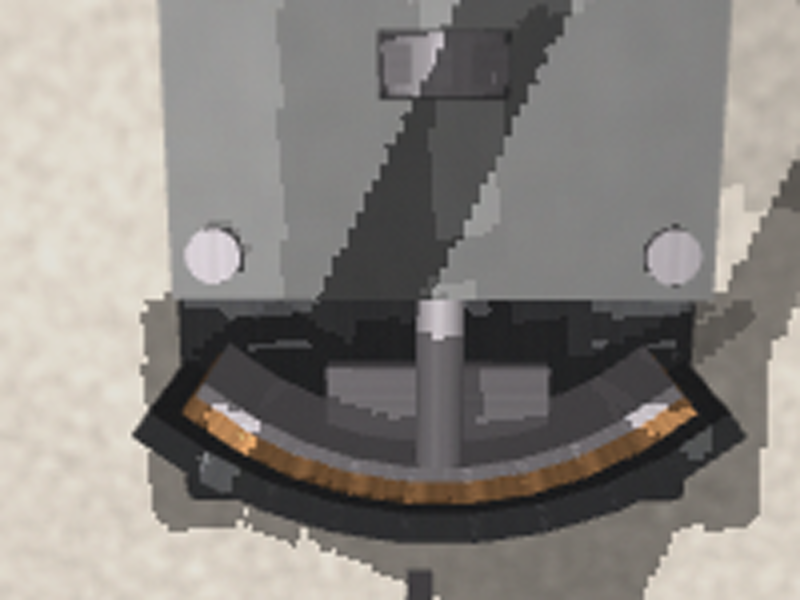

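```bash
python3 - <<'E'
from h import *
for n,(x0,y0) in (('w2',(220,200)),('w10',(220,80))):
  for z in (.060,.068,.074):
   for d in (.105,.110,.118):
    P=np.array([.473,-.170])+d*bx
    print(n,z,d,((proj(n,[*P,z])[0]-[x0,y0]+.5)*4-.5).round(0))
E
```

```text
w2 0.06 0.105 [378. 252.]
w2 0.06 0.11 [376. 268.]
w2 0.06 0.118 [375. 293.]
w2 0.068 0.105 [377. 266.]
w2 0.068 0.11 [376. 282.]
w2 0.068 0.118 [374. 308.]
w2 0.074 0.105 [376. 277.]
w2 0.074 0.11 [375. 293.]
w2 0.074 0.118 [373. 319.]
w10 0.06 0.105 [438. 477.]
w10 0.06 0.11 [438. 495.]
w10 0.06 0.118 [438. 524.]
w10 0.068 0.105 [439. 486.]
w10 0.068 0.11 [439. 505.]
w10 0.068 0.118 [438. 534.]
w10 0.074 0.105 [439. 493.]
w10 0.074 0.11 [439. 512.]
w10 0.074 0.118 [439. 542.]
```

Emit:
apply_moves:
  commands:
    - [[0,0,0],[15,47,0],1]
    - [[0,0,-1],[30,94,0],1]
    - [[0,0,-2],[45,141,0],1]
    - [[0,0,-5.1],[60,188,0],1]
    - [[0,0,-5.1],[75,235,0],1]
    - [[0,0,-5.1],[90,282,0],1]
    - [[0,0,-5.1],[105,329,20],1]
    - [[0,0,-5.1],[110,355,60],1]
    - [[0,0,-5.1],[110,355,90],1]
    - [[0,0,-5.1],[110,355,115],1]

```text
clock: 21.5
eef_pos: [0.4642, 0.1802, 0.1313]
eef_rot: [[-1.0, -0.018, -0.001], [-0.018, 1.0, -0.0], [0.001, -0.0, -1.0]]
ft_force: [-0.1, -0.7, -1.1]
opening: 0.0197
```

Emit:
apply_moves:
  commands:
    - [[0,0,0],[0,0,0],1]
    - [[0,0,0],[0,0,0],1]
    - [[0,0,0],[0,0,0],1]

```text
clock: 21.8
eef_pos: [0.4676, 0.1794, 0.1345]
eef_rot: [[-1.0, -0.015, 0.003], [-0.015, 1.0, 0.0], [-0.003, 0.0, -1.0]]
ft_force: [0.3, 0.6, -0.2]
opening: 0.02
```

```bash
cat > hm.py <<'E'
from h import *
o=bot.observe();p=np.array(o['eef_pos']);R=np.array(o['eef_rot'])
print(o['clock'],p.round(5),R.round(4).tolist(),np.round(o['ft_force'],2),o['opening'])
print('to home, tool axes mm',(R.T@(np.array([.46697,.18077,.05159])-p)*1e3).round(2))
E
python3 hm.py
```

```text
21.8 [0.46762 0.17937 0.13453] [[-0.9999, -0.0152, 0.0029], [-0.0152, 0.9999, 0.0004], [-0.0029, 0.0003, -1.0]] [ 0.31  0.6  -0.16] 0.020032671311253213
to home, tool axes mm [ 0.88  1.38 82.93]
```

Emit:
apply_moves:
  commands:
    - [[0,0,0],[0.5,1.3,15],1]
    - [[0,0,0],[0.5,1.3,25],1]
    - [[0,0,0],[0.5,1.3,32],1]
    - [[0,0,0],[0.5,1.3,32],1]
    - [[0,0,0],[0.5,1.3,32],1]

```text
clock: 22.3
eef_pos: [0.4663, 0.1809, 0.101]
eef_rot: [[-1.0, -0.016, 0.0], [-0.016, 1.0, 0.0], [-0.0, 0.0, -1.0]]
ft_force: [0.4, 0.5, -1.5]
opening: 0.0198
```

```bash
python3 hm.py; python3 - <<'E'
from h import *
snap('wrist','w11');crop('w11',240,150,160,120,5,'c18')
E
```

```text
22.3 [0.46634 0.18086 0.10102] [[-0.9999, -0.0158, 0.0002], [-0.0158, 0.9999, 0.0], [-0.0002, 0.0, -1.0]] [ 0.45  0.54 -1.48] 0.019814138306987288
to home, tool axes mm [-0.62 -0.1  49.43]
```

View pics/c18.png

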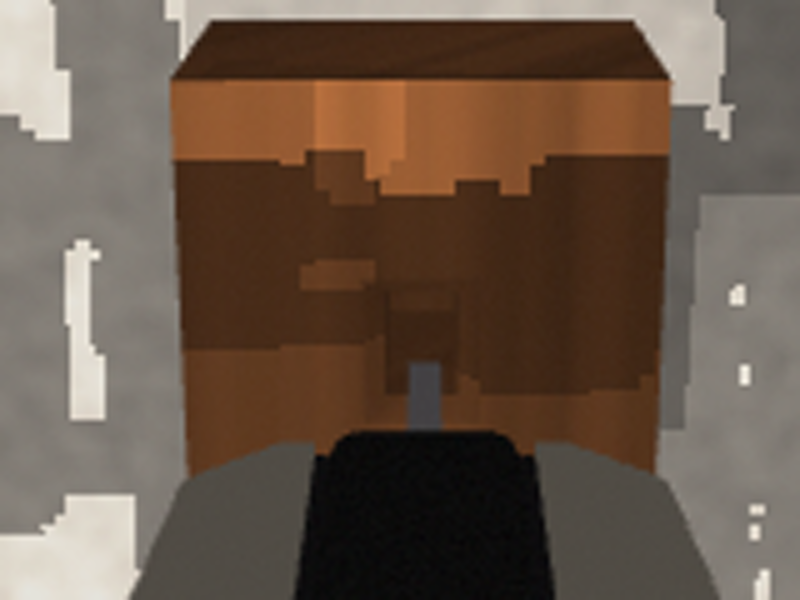

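Emit:
apply_moves:
  commands:
    - [[0,0,0],[-0.6,-0.2,8],1]
    - [[0,0,0],[-0.6,-0.2,16],1]
    - [[0,0,0],[-0.6,-0.2,24],1]
    - [[0,0,0],[-0.6,-0.2,32],1]
    - [[0,0,0],[-0.6,-0.2,38],1]
    - [[0,0,0],[-0.6,-0.2,42],1]
    - [[0,0,0],[-0.6,-0.2,44],1]
    - [[0,0,0],[-0.6,-0.2,44],1]

```text
clock: 23.15
eef_pos: [0.4666, 0.1807, 0.0565]
eef_rot: [[-1.0, -0.016, -0.0], [-0.016, 1.0, -0.0], [0.0, -0.0, -1.0]]
ft_force: [-0.4, -0.1, -1.8]
opening: 0.0196
```

```bash
python3 hm.py
```

```text
23.15 [0.46663 0.18073 0.05653] [[-0.9999, -0.0159, -0.0004], [-0.0159, 0.9999, -0.0001], [0.0004, -0.0001, -1.0]] [-0.36 -0.13 -1.75] 0.019619370683261028
to home, tool axes mm [-0.34  0.03  4.94]
```

Emit:
apply_moves:
  commands:
    - [[0,0,0],[0,0,2],1]
    - [[0,0,0],[0,0,3.5],1]
    - [[0,0,0],[0,0,4.5],1]
    - [[0,0,0],[0,0,5.2],1]
    - [[0,0,0],[0,0,5.2],1]

```text
clock: 23.65
eef_pos: [0.4668, 0.1807, 0.0516]
eef_rot: [[-1.0, -0.016, 0.0], [-0.016, 1.0, 0.0], [-0.0, 0.0, -1.0]]
ft_force: [-0.0, 0.2, -1.4]
opening: 0.0198
```

```bash
python3 hm.py
```

```text
23.65 [0.46677 0.18074 0.05163] [[-0.9999, -0.0159, 0.0002], [-0.0159, 0.9999, 0.0], [-0.0002, 0.0, -1.0]] [-0.02  0.2  -1.38] 0.019783497690709327
to home, tool axes mm [-0.2   0.02  0.04]
```

Emit:
apply_moves:
  commands:
    - [[0,0,0],[0,0,0.3],1]
    - [[0,0,0],[0,0,0.3],0.75]
    - [[0,0,0],[0,0,0.3],0.6]
    - [[0,0,0],[0,0,0.3],0.4]
    - [[0,0,0],[0,0,0.3],0]
    - [[0,0,0],[0,0,0.3],0]
    - [[0,0,0],[0,0,0.3],0]
    - [[0,0,0],[0,0,0.3],0]
    - [[0,0,0],[0,0,0.3],0]

```text
clock: 24.55
eef_pos: [0.4667, 0.1807, 0.0512]
eef_rot: [[-1.0, -0.016, -0.0], [-0.016, 1.0, 0.0], [0.0, 0.0, -1.0]]
ft_force: [-0.8, 0.5, -0.5]
opening: 0.0746
```

```bash
python3 hm.py; python3 - <<'E'
from h import *
snap('wrist','w12')
E
```

```text
24.55 [0.46673 0.18075 0.05124] [[-0.9999, -0.0159, -0.0], [-0.0159, 0.9999, 0.0], [0.0, 0.0, -1.0]] [-0.84  0.52 -0.49] 0.07461756665295971
to home, tool axes mm [-0.24  0.02 -0.35]
```

View pics/w12.png

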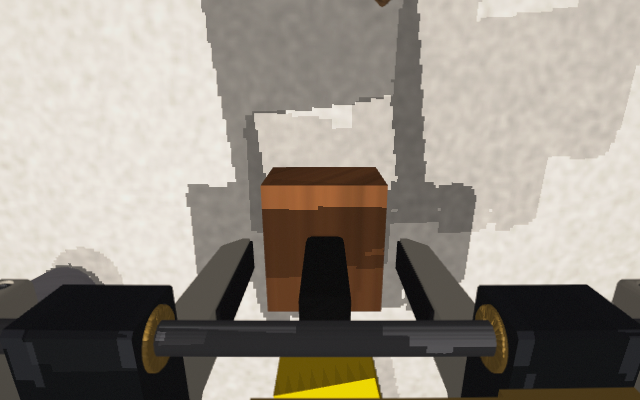

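Released, standing upright in the block. Retreat upward.

Emit:
apply_moves:
  commands:
    - [[0,0,0],[0,0,0],0]
    - [[0,0,0],[0,0,-20],0]
    - [[0,0,0],[0,0,-60],0]
    - [[0,0,0],[0,0,-110],0]
    - [[0,0,0],[0,0,-160],0]
    - [[0,0,0],[0,0,-197],0]
    - [[0,0,0],[0,0,-197],0]
    - [[0,0,0],[0,0,-197],0]

```text
clock: 25.4
eef_pos: [0.467, 0.1808, 0.2489]
eef_rot: [[-1.0, -0.016, 0.002], [-0.016, 1.0, 0.0], [-0.002, 0.0, -1.0]]
ft_force: [-0.7, 0.0, -1.0]
opening: 0.0927
```

```bash
python3 hm.py; python3 - <<'E'
from h import *
snap('wrist','w13');snap('top','top2')
x0,y0,s=285,125,8
im=cv2.resize(cv2.imread('pics/w13.png')[125:215,285:380],None,fx=8,fy=8,interpolation=cv2.INTER_CUBIC)
b=((proj('w13',box(.468,.182,.016,.022,.02,.045,.105))-[285,125]+.5)*8-.5).astype(int)
im=np.clip(im.astype(int)*2,0,255).astype(np.uint8)
for k in(0,4): cv2.polylines(im,[b[k:k+4].reshape(-1,1,2)],True,(0,255,255),1)
cv2.imwrite('pics/c19.png',im)
E
```

```text
25.4 [0.46696 0.18079 0.24892] [[-0.9999, -0.0159, 0.002], [-0.0159, 0.9999, 0.0003], [-0.002, 0.0002, -1.0]] [-0.71  0.03 -0.95] 0.09267077856037012
to home, tool axes mm [ 3.9000e-01 -6.0000e-02  1.9733e+02]
```

View pics/c19.png

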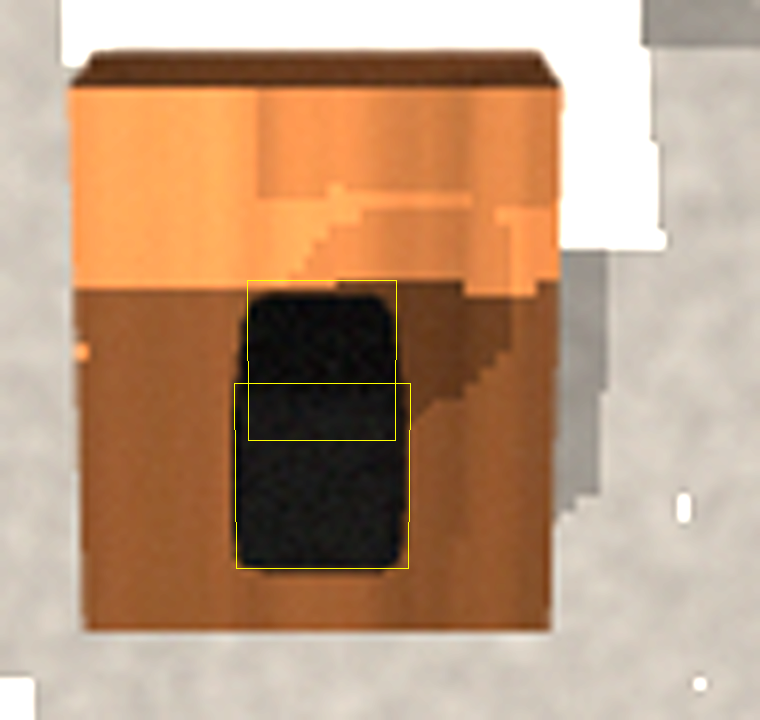

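View pics/top2.png

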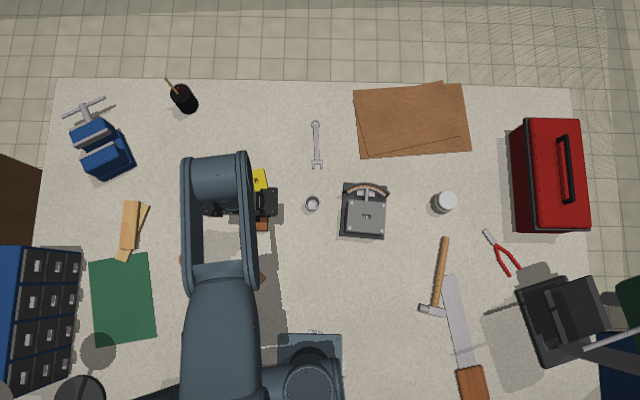

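```bash
python3 -c "
from cell import bot
print(bot.sign_off())"
```

```text
the job is handed in; nothing more can be done
None
```

I adjusted the brake until the shoe was snug on the drum, put the tool back in its block and handed the job in at about 25.5 s. No check failed or disagreed.

- **Adjusting:** I gripped the tool by its handle and worked the blade through the slot. Two strokes advanced the star wheel about 1.2 rad in all, at roughly 3–4 N.
- **Snug check:** On the third entry the wheel would not move. I held a push of about 12–13 N for 0.8 s, and the blade did not move at all. The highest force I read was about 14 N, against the 25 N limit. The force is only read at the end of each move.
- **Lining:** A wrist-camera view put the lining on the drum wall, 110 mm from the axle. It was about 105 mm at the start, so it travelled what 1.2 rad should give.
- **Tool:** It went back to within 0.1 mm of its starting height, with no jamming on the way in. After release, the picture shows it upright in the same place as before.
- **Bench:** The last overhead picture shows the tin, wrench, paint pot, hammer and brake where they started. The gripper is open about 0.2 m up, clear of everything. The arm hides the glue bottle, tape core and sanding block in that picture, and part of the yellow look-alike block, so I could not confirm those by eye. The arm worked at bench height only at the brake and the block, and I read no unexpected contact force.

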